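# Lock down the spring plunger of a test jig

## Task

Pick up the steel keeper plate and use it to press the jig's spring plunger down into the block, with the plate's ears going through the gaps between the lips. Then, keeping it down, slide the plate under the lips towards the block's end wall until it clicks over the plunger's nose, and let go, so that the plate stays locked in the block. Feel your way and do not force it (at no time more than 30 N on the block in all, the spring's own push included), and leave the loupe and the remote fob where they are.

Things in the scene. Friction and masses are not known exactly. Their poses are not given: they have to be found in the camera images.
- block: Fixed jig, an aluminium block on a 145 x 80 mm grey base. Origin: on the table under the middle of its top channel; z up; x along the channel, the way the keeper slides home, from the open end (-68 mm) to the end wall (+60 mm). Channel floor at z = 45 mm, side walls at y = +-26 mm, wall tops at z = 61 mm.
- lips (a point): Middle of the lips, 11 mm above the channel floor over the block's origin, at the height of the lips' undersides; axes as the block. Two pairs of lips overhang the channel, at x = -40 to -8 and +12 to +44 mm, 5 mm thick, reaching in to y = +-18 mm. Under them the keeper, 6 mm thick, has 5 mm of play in height.
- entry (a point): Point on the channel floor, 24 mm before the block's origin (block x = -24 mm, z = 45 mm): where the keeper's origin goes straight down, in line with the block. Its leading ears then fall between the two pairs of lips, its trailing ears in front of the first pair: about 4 mm play along x, 2 mm across, each way.
- keeper: Loose steel plate, about 0.19 kg, flat on the table: 84 x 32 x 6 mm (x, y, z), four ears 12 mm long in x, centred at x = +-26 mm, out to y = +-24 mm. Upright grip fin on its middle, 12 mm thick (x), 28 mm wide (y), top 46 mm above the underside. Origin: centre of the underside, z up; same after a half turn.
- pocket (a point): Centre of the 11 x 11 mm pocket, 6 mm deep, in the keeper's underside, at the keeper's origin. The plunger's nose snaps up into it when it comes over the nose, with 1.5 mm play each way; slid farther, the plate stops hard against the side of the nose.
- plunger (a joint): Downward travel (m) of the spring plunger in the channel floor: 0 free, at most 0.022. A 16 mm shaft, shoulder 17 mm above the floor at 0, with a nose 8 mm across and 4.5 mm high on it. Spring 2.8 N at 0, then 0.35 N per mm, damped (0.08 N per mm/s). Reads 0.0155 to 0.0215 under the flat of the keeper in the channel, about 0.012 once locked and released.
- slot (a point): Middle of the slot in the channel floor, above the block's origin, from which the plunger stands up at y = 0. Its seat is adjustable: it is fixed anywhere from 12 mm before to 12 mm past this point along the block's x, which is not reported. So the keeper clicks home at an unknown 12 to 36 mm past the entry; it must be felt.
- loupe: Loose black eye loupe standing on the table, 34 mm across, 30 mm high; a bystander. Origin: centre of its underside.
- stick: Loose black remote fob, 63 x 31 x 15 mm, with a pale button panel, lying on the table; a bystander. Origin: centre of its underside.
There are look-alikes about, which are no part of the job. Several things have the shape of the keeper; the one meant has the colours described above.

How it is judged:
By the outcome, as a careful person would: the job done as asked, in the order asked, and still so for the second after the job is handed in, with the robot touching nothing.
It also fails if it takes over 48 s, if anything falls off the work surface, if the arm or the gripper's body presses on something with over 40 N, if the wrist force passes 120 N, or if a joint passes its speed limit or range.

## Robot

A 7-joint arm with a two-finger parallel gripper is mounted at the origin on a cart in front of the work surface, level with it; the furniture and walls round the work are solid. World frame = base frame: x ahead of the robot, y to its left, z up, the work surface at z = 0. Lengths are in mm, angles in rad, forces in N, time in s.
With the tool pointing down it reaches from about 400 to 850 mm from the base axis. Payload 4.5 kg.
Tool frame: the origin (TCP) lies at the very end of the fingers, on their centre line; the grasp point (between the pads) lies 19 mm behind it (manip.hold_point_z is the distance from the TCP to the grasp point, in mm); z points along the fingers, y is the direction in which the jaws open and shut (so a half turn about z gives the same grasp; the last joint's range is limited). The gripper opens to 88 mm and grips with 3 to 60 N. Pads are 18 mm wide; open, the fingers measure 123 mm over their backs; the gripper's body (75 mm by 187 mm) begins 45 mm behind the grasp point.
Start: joints at [0.034, 0.689, -0.195, 1.565, 0.157, 0.902, -0.215], TCP at [625.026, 0.026, 202.643] pointing down, gripper open.
Joint ranges: [-3.01, 3.01], [-0.46, 2.08], [-1.47, 1.51], [0.13, 2.56], [-1, 4.14], [0.04, 2.09], [-2.66, 2.66]. Speed limits (rad/s): [2.57, 2.57, 3.14, 3.14, 3.14, 3.14, 3.14].

## Interface

Orientations are given as a unit quaternion [x, y, z, w].
In Python, from rig import status, cams, job_done, finder, manip gives the robot as it stands.
- The arm moves only by the shell command python3 -m handwheel 'ROWS' [FORCE]. ROWS is JSON, a list of rows, each a list of 3 entries, a list of its own where there are three numbers: the shift along the tool's x, y, z in mm, then the turn about the tool's z in rad, then the finger opening in mm, from 0 to 88.1. A call has 1 to 8 rows; each row shifts and turns the pose as measured when the row begins, along the tool's axes as they then stand; what a row does not reach is not made up. A row lasts 1/8 s, in which the tool goes at most 62.5 mm and 10.7 degrees, less where a joint would pass 70% of its speed; a pose out of reach is approached as far as the arm can. A call is refused whole if a number of a shift passes 62.5 or a number of a turn 0.188, either way. A call with a gripper value outside its range is refused whole. The fingers move at their own pace and stop on an object; FORCE is the grip in N (left out, the last holds). Time passes only in rows, so rows that do not move let the fingers close. It gives the time, the measured TCP pose, the force and the opening at its end, in the units of the state.
- status.read_state(): the state, without advancing time (a new reading comes with each control period).
- cams.grab_frame(name): name is "scene" or "side" or "wrist"; returns a dict with "color" (420x560x3 uint8, red, green, blue), "fx", "fy", "cx", "cy" (pixels), "distortion" ([k1, k2, p1, p2, k3] as OpenCV has them; the pictures are not rectified), "rvec" (rotation vector, rad) and "tvec" (3), from world to camera coordinates, as OpenCV has them; the wrist camera has in their place "mount" (4x4, takes a point from camera to tool coordinates, whose origin is the TCP and whose axes are the flange's). Camera axes: x right, y down, z forward; pixel columns grow to the right and rows downward; lengths in mm; the calibration is good to about 2 mm. A picture is of the moment at which its call begins: read the wrist's pose just before it. There is no depth.
- job_done(): hands the job in, once; it reports no verdict.
Trained networks look in a picture, given as the dict that the camera call returned (one of the last four; its "shot" number tells which), for a name from the list of things; names that differ only in an ending like _2 or _b are one class to them, and where a whole thing is asked for, a point or a joint stands for the part that bears it (a point fixed in the world has none). Each returns a list of dicts, best first, with "p" (0 to 1); they miss things now and then, are a little off and sometimes report something else, mostly with a low value. They report only what shows in the picture. A call takes as long as a camera call. They do not tell look-alikes from the thing itself.
- finder.masks_of(label, picture): "region" (420x560 bool, what is visible of it) and "at" ([column, row] as shares, 0 to 1, of the picture: columns of its width, rows of its height, amid what is visible of it).
- finder.pinpoint(label, picture): "at" ([column, row] as shares, 0 to 1, of the picture: columns of its width, rows of its height: a listed point, or the origin of a listed thing).
The state is a dict: "time_s": time; "joint_positions": joint angles; "joint_vel": joint speeds; "joint_efforts": joint torques, N m; "eef_pos": TCP position; "ee_rot": TCP orientation; "wrist_force": force on the tool from outside, world axes, zero at the start; "moment": the same for the moment, N m; "finger_gap": finger opening in mm.
Only numpy, scipy, OpenCV 4.12 (cv2) and the standard library are available. Lean on these libraries where they do the work, as an engineer would, in place of code of your own. Each camera call takes 0.05 s, during which the arm holds its last target. There are 200 camera calls.

## Working session

There is one attempt and no reset: what is moved stays moved. The work goes in short steps, Python scripts to look and compute and a shell command to move; the robot and the scene stay as the last step left them, time stands still between calls to the robot, and variables do not carry over. Pictures are saved under pics/ and viewed, about 8 in all and at most 12, crops included, and the job is handed in when it is done.

```bash
mkdir -p pics; ls; cat > h.py <<'E'
import numpy as np, cv2
from scipy.spatial.transform import Rotation as R
from rig import status, cams, job_done, finder, manip
def cam(n):
    s=status.read_state(); f=cams.grab_frame(n)
    K=np.array([[f['fx'],0,f['cx']],[0,f['fy'],f['cy']],[0,0,1.]]);D=np.array(f['distortion'],float)
    if 'mount' in f:
        T=np.eye(4);T[:3,:3]=R.from_quat(s['ee_rot']).as_matrix();T[:3,3]=s['eef_pos']
        M=T@np.array(f['mount']); Rc=M[:3,:3];o=M[:3,3]
    else:
        Rw=cv2.Rodrigues(np.array(f['rvec'],float))[0];Rc=Rw.T;o=-Rc@np.array(f['tvec'],float).ravel()
    return f,K,D,Rc,o
def onplane(c,px,z):
    f,K,D,Rc,o=c
    u=cv2.undistortPoints(np.array(px,float).reshape(-1,1,2),K,D).reshape(-1,2)
    d=np.c_[u,np.ones(len(u))]@Rc.T
    return o+d*((z-o[2])/d[:,2])[:,None]
def proj(c,P):
    f,K,D,Rc,o=c
    q=(np.array(P,float).reshape(-1,3)-o)@Rc
    return cv2.projectPoints(q,np.zeros(3),np.zeros(3),K,D)[0].reshape(-1,2)
def save(c,name,crop=None,k=1):
    im=c[0]['color'][:,:,::-1]
    if crop: a,b,w,h=crop; im=im[b:b+h,a:a+w]
    cv2.imwrite('pics/'+name,cv2.resize(im,None,fx=k,fy=k,interpolation=cv2.INTER_CUBIC))
E
python3 - <<'E'
from h import *
s=status.read_state();print({k:np.round(v,3) for k,v in s.items()})
ims=[]
for n in('scene','side'):
    c=cam(n);save(c,n+'0.png',k=1.4)
    print(n,c[4].round())
    for l,z in(('keeper',0),('block',0),('entry',45),('lips',56),('loupe',0),('stick',0)):
        for r in finder.pinpoint(l,c[0])[:5]:
            px=np.array(r['at'])*[560,420];print(l,round(r['p'],2),px.round(),onplane(c,px,z)[0].round(1))
E
```

```text
pics
{'time_s': np.float64(0.0), 'joint_positions': array([ 0.034,  0.69 , -0.195,  1.566,  0.157,  0.902, -0.215]), 'joint_vel': array([ 0.   ,  0.   , -0.001, -0.002,  0.001,  0.   , -0.001]), 'joint_efforts': array([ 0.0000e+00, -5.2757e+01, -1.2670e+00, -1.5343e+01, -5.3000e-02,
        7.0000e-03,  0.0000e+00]), 'eef_pos': array([ 6.24334e+02, -4.60000e-02,  2.01804e+02]), 'ee_rot': array([ 0.707,  0.707, -0.001, -0.001]), 'wrist_force': array([-0.679, -0.322, -0.649]), 'moment': array([ 0.049, -0.031, -0.038]), 'finger_gap': np.float64(87.695)}
scene [126. 798. 506.]
keeper 0.92 [196. 296.] [547.4 272.5   0. ]
keeper 0.67 [339. 267.] [381.1  89.9   0. ]
keeper 0.57 [254. 261.] [516.8 144.9  -0. ]
block 0.57 [341. 197.] [ 478.2 -157.2   -0. ]
entry 0.95 [354. 186.] [ 442.1 -133.7   45. ]
lips 0.82 [342. 175.] [ 476.6 -148.7   56. ]
loupe 0.85 [254. 218.] [595.9  11.5   0. ]
stick 0.86 [310. 232.] [475.4   7.4   0. ]
side [210. 723. 479.]
keeper 0.85 [314. 264.] [385.8  89.1   0. ]
keeper 0.84 [240. 267.] [511.9 148.6   0. ]
keeper 0.79 [186. 304.] [551.2 273.2   0. ]
block 0.77 [309. 199.] [ 475.8 -157.    -0. ]
entry 0.65 [317. 185.] [ 454.8 -150.6   45. ]
lips 0.62 [310. 177.] [ 478.1 -162.6   56. ]
loupe 0.62 [232. 217.] [610.4 -12.8   0. ]
stick 0.68 [287. 235.] [467.8  14.1   0. ]
```

View pics/scene0.png

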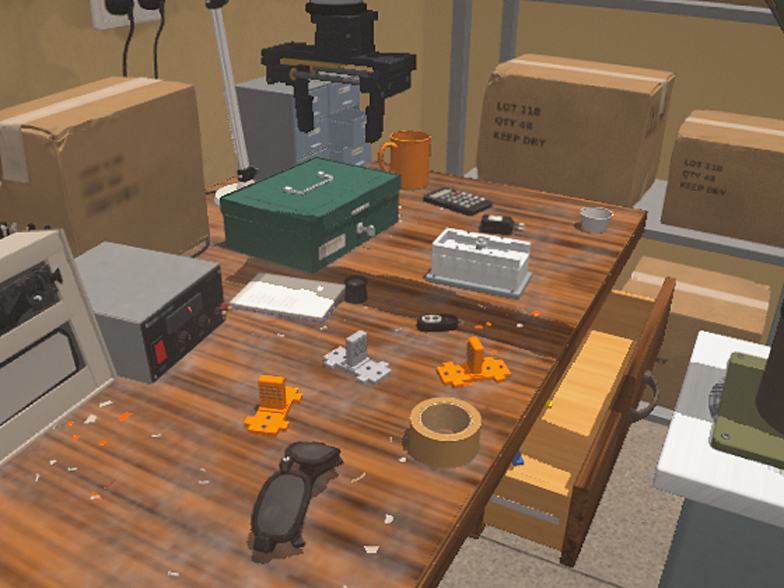

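The picture shows three keeper shapes (full-resolution pixels): orange at (196,296), orange at (339,267) and bare steel grey at (254,261). I choose the steel one, at about (514,147). The block is at (341,197). I'll move over the steel plate and confirm it with the wrist camera.

```bash
python3 -m handwheel '[[[45,-35,0],0,88],[[45,-35,0],0,88],[[35,-30,0],0,88],[[0,0,0],0,88]]' 20; python3 - <<'E'
from h import *
c=cam('wrist');save(c,'w1.png',k=1.3)
print(c[4].round(),np.array(c[0]['mount']).round(2))
for l in('keeper','pocket'):
    for r in finder.pinpoint(l,c[0])[:3]:
        px=np.array(r['at'])*[560,420];print(l,round(r['p'],2),px.round(),onplane(c,px,0)[0].round(1))
for r in finder.masks_of('keeper',c[0])[:3]:
    m=r['region'];print(r['p'],c[0]['color'][m].mean(0), cv2.minAreaRect(np.argwhere(m)[:,::-1].astype(np.float32)))
E
```

```text
time_s: 1.2
eef_pos: [523.6, 128.4, 202.5]
ee_rot: [0.708, 0.707, 0.001, 0.001]
wrist_force: [0.7, -0.5, 0.2]
finger_gap: 88.3
[524. 212. 386.] [[   0.     -0.95   -0.32   83.74]
 [   1.      0.      0.      0.52]
 [  -0.     -0.32    0.95 -183.21]
 [   0.      0.      0.      1.  ]]
keeper 0.97 [278. 156.] [518.4 142.5   0. ]
keeper 0.77 [316.  26.] [555.5 271.1   0. ]
keeper 0.58 [162. 203.] [385.9  88.7   0. ]
pocket 0.98 [160. 202.] [383.4  90.3   0. ]
pocket 0.73 [275. 151.] [514.6 148.3   0. ]
pocket 0.72 [311.  26.] [551.3 270.6   0. ]
0.86 [222.58842189 154.66177637  71.48176051] ((159.76524353027344, 201.28993225097656), (45.967369079589844, 71.84646606445312), 45.90938186645508)
0.85 [191.40868951 189.10808901 187.270929  ] ((276.6351013183594, 152.711181640625), (79.61066436767578, 45.70411682128906), 10.5391845703125)
0.63 [239.55385638 172.83577128  81.92121011] ((314.2038269042969, 32.29298400878906), (81.82823181152344, 51.128536224365234), 73.61045837402344)
```

View pics/w1.png

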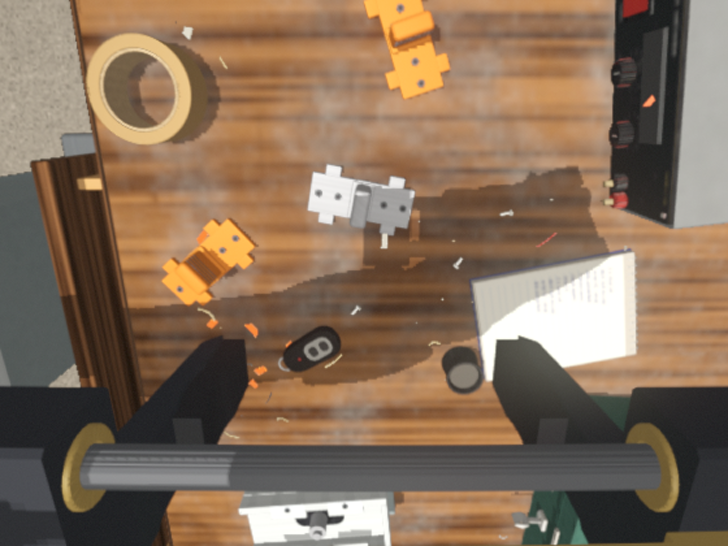

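The crop confirms bare steel at scaled (361,199), with both orange ones clear of it. Its long axis is tilted about 10° clockwise in the view. I'll turn, descend partway and refine.

```bash
cat >> h.py <<'E'
from scipy.optimize import minimize
def boxp(x0,x1,y0,y1,z0,z1): return np.array([[x,y,z] for x in(x0,x1) for y in(y0,y1) for z in(z0,z1)],float)
KEEP=[boxp(-42,42,-16,16,0,6),boxp(-32,-20,-24,24,0,6),boxp(20,32,-24,24,0,6),boxp(-6,6,-14,14,0,46)]
BASE=[boxp(-72.5,72.5,-40,40,0,8)]
def render(c,parts,x,y,a,k=4):
    m=np.zeros((420*k,560*k),np.uint8);Rz=R.from_euler('z',a).as_matrix()
    for p in parts:
        q=proj(c,p@Rz.T+[x,y,0])
        cv2.fillConvexPoly(m,cv2.convexHull(np.round(q*k+(k-1)/2).astype(np.int32)),1)
    return cv2.resize(m.astype(np.float32),(560,420),interpolation=cv2.INTER_AREA)
def fit(c,parts,mask,x0):
    s=np.array([5,5,.08]);x0=np.array(x0,float);mk=mask.astype(np.float32)
    def cost(u):
        r=render(c,parts,*(x0+u*s));return 1-np.minimum(r,mk).sum()/np.maximum(r,mk).sum()
    r=minimize(cost,np.zeros(3),method='Nelder-Mead',options=dict(initial_simplex=[[0,0,0],[2,0,0],[0,2,0],[0,0,2]],maxiter=150))
    return x0+r.x*s,r.fun
E
python3 -m handwheel '[[[10,-3,-0],0.17,88],[[0,0,30],0,88],[[0,0,30],0,88],[[0,0,0],0,88]]'; python3 - <<'E'
from h import *
c=cam('wrist')
for r in finder.masks_of('keeper',c[0])[:3]:
    m=r['region'];col=c[0]['color'][m].mean(0)
    if col.max()-col.min()<30:
        x,f=fit(c,KEEP,m,[516,145,-.18]);print(r['p'],col,x,f)
        o=c[0]['color'].copy();e=(render(c,KEEP,*x)>.5).astype(np.uint8)
        cv2.drawContours(o,cv2.findContours(e,0,2)[0],-1,(255,0,0),1);c[0]['color']=o
save(c,'w2.png',k=1.3);s=status.read_state();print(s['eef_pos'],R.from_quat(s['ee_rot']).as_matrix().round(3))
E
```

```text
time_s: 1.9
eef_pos: [530.0, 126.7, 141.0]
ee_rot: [0.774, 0.633, 0.003, 0.005]
wrist_force: [-0.4, 0.4, 0.2]
finger_gap: 88.1
0.81 [163.12884221 161.265625   159.72105533] [ 5.16626292e+02  1.46220399e+02 -1.86570265e-01] 0.036923229694366455
[531.51566919 127.44953003 143.04985358] [[ 0.197  0.98   0.014]
 [ 0.98  -0.197 -0.002]
 [ 0.     0.014 -1.   ]]
```

View pics/w2.png

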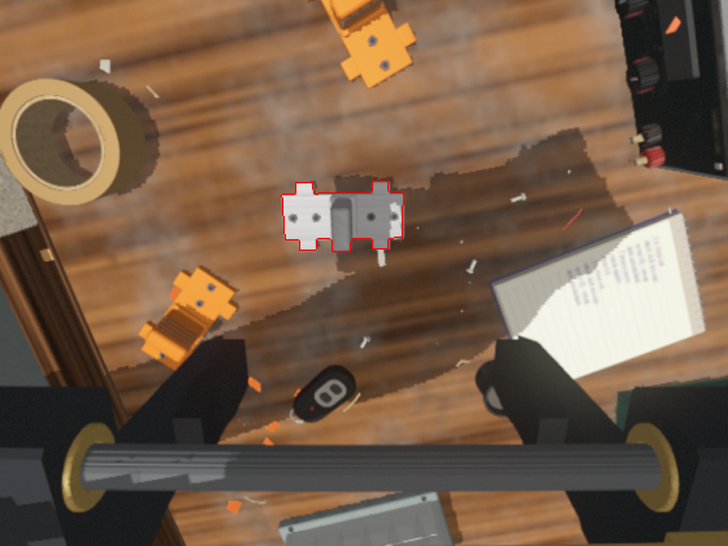

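```bash
python3 -m handwheel '[[[16,-18,0],-0.01,60],[[0,0,55],0,60],[[0,0,35],0,60],[[0,0,0],0,60]]'; python3 - <<'E'
from h import *
for i in range(2):
  s=status.read_state();print(s['eef_pos'],s['wrist_force']);M=R.from_quat(s['ee_rot']).as_matrix();print(M.T@(np.array([516.6,146.2,14])-s['eef_pos']), np.arctan2(M[1,1],M[0,1]), s['finger_gap'])
E
```

```text
time_s: 2.5
eef_pos: [526.1, 147.7, 57.2]
ee_rot: [0.772, 0.636, 0.012, 0.008]
wrist_force: [-0.3, 0.2, -0.1]
finger_gap: 60.2
[526.11299273 147.65971837  57.22266225] [-0.32927183  0.21083863 -0.05820746]
[ -3.59071954 -10.23194937  42.93297434] -0.19256872018321322 60.23227789106756
[526.11299273 147.65971837  57.22266225] [-0.32927183  0.21083863 -0.05820746]
[ -3.59071954 -10.23194937  42.93297434] -0.19256872018321322 60.23227789106756
```

```bash
python3 -m handwheel '[[[-3.5,-10,10],0,60],[[0,0,15],0,60],[[0,0,0],0,60]]'; python3 - <<'E'
from h import *
c=cam('wrist');s=status.read_state();print(s['eef_pos'],s['wrist_force']);M=R.from_quat(s['ee_rot']).as_matrix();print(M.round(3),M.T@(np.array([516.6,146.2,14])-s['eef_pos']), np.arctan2(M[1,1],M[0,1]), s['finger_gap'])
E
```

```text
time_s: 2.88
eef_pos: [521.5, 146.8, 36.1]
ee_rot: [0.772, 0.635, 0.016, 0.01]
wrist_force: [-0.3, 0.8, 0.7]
finger_gap: 59.9
[521.83464156 146.89031376  36.56449351] [-0.16834345  0.19335002  0.49907404]
[[ 0.193  0.98   0.038]
 [ 0.981 -0.193  0.006]
 [ 0.013  0.037 -0.999]] [-1.97990678 -5.82530014 22.34234142] -0.1948346712103188 59.99891499520158
```

```bash
cat > st.py <<'E'
from h import *
import sys
s=status.read_state();M=R.from_quat(s['ee_rot']).as_matrix()
print('pos',s['eef_pos'].round(2) if hasattr(s['eef_pos'],'round') else np.round(s['eef_pos'],2),'F',np.round(s['wrist_force'],2),'mom',np.round(s['moment'],2),'z',M[:,2].round(3),'yaw',round(np.arctan2(M[1,1],M[0,1]),4),'gap',round(s['finger_gap'],1),'t',s['time_s'])
if len(sys.argv)>3: print('tool delta',(M.T@(np.array(sys.argv[1:4],float)-s['eef_pos'])).round(1))
E
python3 -m handwheel '[[[-2,-6,8],0,60],[[0,0,0],0,60]]'; python3 st.py 516.6 146.2 14;python3 -m handwheel '[[[0,0,7],0,60],[[0,0,0],0,60]]'; python3 st.py 516.6 146.2 14
```

```text
time_s: 3.18
eef_pos: [516.6, 146.3, 28.9]
ee_rot: [0.772, 0.635, 0.018, 0.01]
wrist_force: [-0.5, -0.0, 0.5]
finger_gap: 60.0
pos [516.61 146.3   28.87] F [-0.5 -0.   0.5] mom [-0.03  0.08 -0.04] z [ 0.04   0.006 -0.999] yaw -0.1952 gap 60.0 t 3.175
tool delta [-0.3 -0.6 14.9]
time_s: 3.42
eef_pos: [517.1, 146.5, 21.5]
ee_rot: [0.772, 0.635, 0.018, 0.01]
wrist_force: [0.4, 1.0, 0.3]
finger_gap: 59.7
pos [517.12 146.45  21.55] F [0.38 0.97 0.35] mom [-0.02  0.1   0.01] z [ 0.041  0.006 -0.999] yaw -0.1952 gap 59.7 t 3.425
tool delta [-0.5 -0.8  7.5]
```

```bash
python3 -m handwheel '[[[0,-1,7],0,60],[[0,0,0],0.005,20],[[0,0,0],0,8],[[0,0,0],0,8],[[0,0,0],0,8]]' 45; python3 st.py 516.6 146.2 14
```

```text
time_s: 4.05
eef_pos: [516.6, 146.8, 14.0]
ee_rot: [0.774, 0.633, 0.018, 0.01]
wrist_force: [0.6, -0.5, 0.6]
finger_gap: 22.3
pos [516.64 146.79  14.02] F [ 0.61 -0.46  0.63] mom [-0.04  0.02 -0.03] z [ 0.041  0.007 -0.999] yaw -0.2005 gap 22.3 t 4.05
tool delta [-0.6  0.1  0. ]
```

```bash
python3 -m handwheel '[[[0,0,0],0,8],[[0,0,0],0,8],[[0,0,0],0,8]]' 45; python3 st.py; python3 -m handwheel '[[[0,0,-30],0,8],[[0,0,-50],0,8],[[0,0,-50],0,8],[[0,0,-30],0,8],[[0,0,0],0,8]]' 45; python3 st.py
```

```text
time_s: 4.42
eef_pos: [516.7, 146.8, 14.2]
ee_rot: [0.774, 0.633, 0.018, 0.011]
wrist_force: [0.0, -0.2, -0.7]
finger_gap: 7.8
pos [516.75 146.79  14.2 ] F [ 0.03 -0.21 -0.66] mom [-0.07  0.04  0.08] z [ 0.041  0.007 -0.999] yaw -0.2006 gap 7.8 t 4.425
time_s: 5.05
eef_pos: [509.7, 145.6, 178.3]
ee_rot: [0.774, 0.633, 0.018, 0.01]
wrist_force: [0.3, 0.0, -0.3]
finger_gap: 7.9
pos [509.67 145.63 178.32] F [ 0.29  0.01 -0.26] mom [ 0.05  0.04 -0.01] z [ 0.04   0.006 -0.999] yaw -0.2004 gap 7.9 t 5.05
```

```bash
python3 - <<'E'
from h import *
c=cam('wrist')
save(c,'w3.png',k=1.3);print(c[4].round(1))
E
```

```text
[519.4 226.6 362.5]
```

View pics/w3.png

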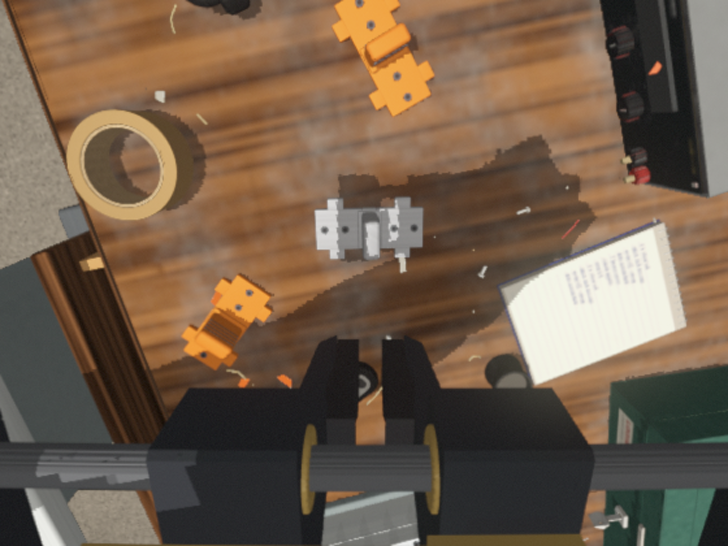

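```bash
python3 - <<'E'
from h import *
c=cam('wrist');print([c[0][k] for k in('fx','fy','cx','cy','distortion')])
for r in finder.masks_of('keeper',c[0])[:4]:
    m=r['region'];col=c[0]['color'][m].mean(0)
    if col.max()-col.min()<30: print(r['p'],fit(c,KEEP,m,[516,146,-.18]),fit(c,KEEP[:3],m,[516,146,-.18]))
s=cam('scene')
for r in finder.masks_of('keeper',s[0])[:4]:
    m=r['region'];col=s[0]['color'][m].mean(0)
    print('scene',r['at'],r['p'],col.round())
    if col.max()-col.min()<30: print(fit(s,KEEP,m,[516,146,-.18]))
st=status.read_state();M=R.from_quat(st['ee_rot']).as_matrix();p=np.array(st['eef_pos'])
print('tcp px scene',proj(s,p),'wrist',proj(c,p))
im=s[0]['color'];save(s,'s3.png',(120,0,300,300),2)
E
```

```text
[356.9690497637955, 356.9690497637955, 284.4435090884814, 208.3617907763625, array([-0.02617468,  0.        ,  0.        ,  0.        ,  0.        ])]
0.66 (array([ 5.17052406e+02,  1.46131965e+02, -1.96787990e-01]), np.float64(0.059927284717559814)) (array([ 5.16955251e+02,  1.45873318e+02, -1.93804073e-01]), np.float64(0.08582121133804321))
scene [0.6018, 0.6252] 0.71 [206. 116.  18.]
scene [0.3479, 0.6952] 0.69 [207. 119.  21.]
scene [0.4571, 0.6129] 0.62 [132. 124. 123.]
(array([ 5.15108096e+02,  1.45172547e+02, -1.92794957e-01]), np.float64(0.06837230920791626))
tcp px scene [[257.60919449 169.13109633]] wrist [[280.80031945 245.37016924]]
```

View pics/s3.png

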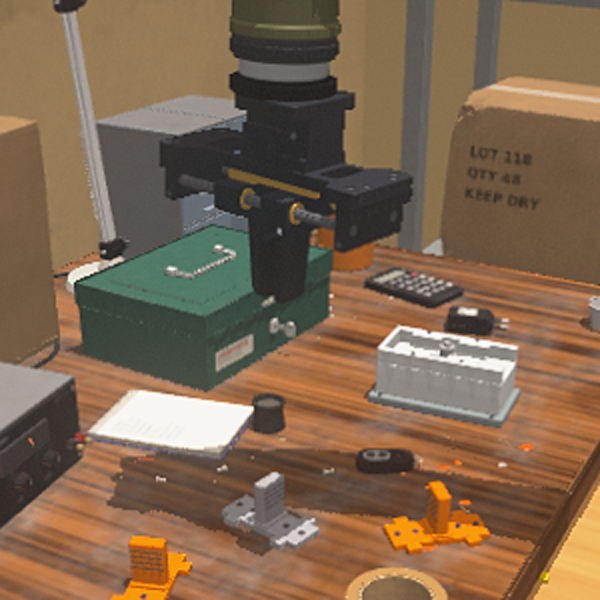

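```bash
python3 - <<'E'
from h import *
print({k:getattr(manip,k) for k in dir(manip) if not k.startswith('__')})
s=cam('scene');st=status.read_state();M=R.from_quat(st['ee_rot']).as_matrix();p=np.array(st['eef_pos'])
for d in(0,-20,-30,-40,-50):print(d,proj(s,p+M[:,2]*d).round(1), proj(s,p+M[:,2]*d+M[:,0]*9).round(1),proj(s,p+M[:,2]*d-M[:,0]*9).round(1))
from rig import status as q; print(q.read_state()['joint_positions'])
w=cam('wrist')[0]['color'][250:290,235:325].mean(2)
print(w[::2,::6].astype(int))
E
```

```text
{'MotionError': <class 'rig.MotionError'>, 'hold_point_z': 18.700000000000003}
0 [[257.5 169.1]] [[253.7 170.8]] [[261.3 167.4]]
-20 [[257.8 157.2]] [[253.9 158.9]] [[261.7 155.6]]
-30 [[258.  151.2]] [[254.  152.8]] [[261.8 149.6]]
-40 [[258.1 145.1]] [[254.1 146.7]] [[262.  143.6]]
-50 [[258.2 139. ]] [[254.3 140.5]] [[262.2 137.4]]
[-0.3033596   0.58666873 -0.10853615  1.92573789  0.12269745  0.60333038
 -0.69265393]
[[ 64  67  70  74  77  75  70  74  73  65  68  67  68  66  60]
 [ 71  73  79  79  75  74  67  72  69  66  70  71  71  60  49]
 [ 77  78  78  78  75  73  65  74  68  72  72  71  58  51  39]
 [ 75  75  74  73  68  71  66  78  75  74  75  79  54  45  38]
 [ 70  71  68  67  59  74  73  79  68  69  72 134  54  39  41]
 [ 65  70  66  38  52  71  64  72  62  67  63 162  51  30  46]
 [ 63  71  49  32  39  29  29  66  61  69  26  28  31  33  34]
 [ 66  73  33  32  30  28  29  67  63  67  30  28  28  28  32]
 [ 68  72  34  30  29  29  29  67  61  65  29  28  26  30  30]
 [ 66  66  32  31  27  30  29  65  64  71  30  29  25  31  32]
 [ 64  63  29  33  26  29  28  66  70  77  24  27  25  30  33]
 [ 60  52  29  26  27  26  30  72  74  75  26  26  24  34  31]
 [ 62  35  32  31  25  25  30  73  69  66  25  26  26  30  29]
 [ 62  30  30  31  29  28  27  67  64  62  27  24  26  29  31]
 [ 63  33  29  29  29  25  25  36  44  58  26  29  29  28  30]
 [ 67  30  30  32  26  26  28  25  21  55  24  28  27  29  29]
 [ 71  30  29  30  26  26  26  20  25  38  27  28  27  24  28]
 [ 70  31  31  32  27  28  25  30  33  19  27  26  28  27  31]
 [ 55  29  28  30  28  26  27  31  30  25  28  27  30  29  32]
 [ 35  29  30  29  27  26  25  84  42  32  24  27  21  25  32]]
```

```bash
python3 -m handwheel '[[[0,40,0],0,60]]'|sed -n 3p; python3 -m handwheel '[[[0,0,0],0,60]]'|sed -n 3p;python3 -m handwheel '[[[0,-30,0],0,60],[[0,0,0],0,60]]'|sed -n 3p; python3 -m handwheel '[[[0,0,40],0,60],[[0,0,0],0,60]]'|sed -n 3p; python3 st.py 516.8 146 -18
```

```text
ee_rot: [0.773, 0.635, 0.012, 0.008]
ee_rot: [0.774, 0.633, 0.012, 0.008]
ee_rot: [0.774, 0.634, 0.011, 0.007]
ee_rot: [0.773, 0.634, 0.011, 0.008]
pos [516.29 143.38 131.36] F [ 0.4  -0.02  0.84] mom [-0.05  0.11  0.02] z [ 0.027  0.002 -1.   ] yaw -0.198 gap 60.1 t 6.15
tool delta [  1.5  -3.9 149.3]
```

```bash
python3 -m handwheel '[[[0,45,0],0,60],[[0,0,0],0,60],[[0,-20,0],0,60],[[0,0,0],0,60],[[0,-20,0],0,60],[[0,0,0],0,60]]'; python3 -m handwheel '[[[0,45,0],0,60],[[0,0,0],0,60],[[0,-20,0],0,60],[[0,0,0],0,60],[[0,-20,0],0,60],[[0,0,0],0,60]]'|sed -n 3p;python3 st.py 516.8 146 -18
```

```text
time_s: 6.9
eef_pos: [525.0, 143.4, 136.5]
ee_rot: [0.773, 0.634, 0.014, 0.009]
wrist_force: [1.0, 0.4, -0.5]
finger_gap: 60.2
ee_rot: [0.774, 0.633, 0.017, 0.011]
pos [536.08 141.84 138.74] F [-0.05 -0.41  0.74] mom [-0.01  0.05 -0.03] z [ 0.041  0.005 -0.999] yaw -0.1989 gap 59.9 t 7.65
tool delta [ -1.8 -25.8 155.8]
```

```bash
python3 -m handwheel '[[[0,-26,0],0,60]]'|sed -n 2,3p; for i in 1 2;do python3 -m handwheel '[[[0,0,0],0,60]]'|sed -n 2,3p; done; python3 -m handwheel '[[[0,0,50],0,60]]'|sed -n 2,3p; for i in 1 2; do python3 -m handwheel '[[[0,0,0],0,60]]'|sed -n 2,3p; done
```

```text
eef_pos: [514.0, 146.5, 138.2]
ee_rot: [0.774, 0.632, 0.019, 0.012]
eef_pos: [513.7, 146.9, 138.3]
ee_rot: [0.774, 0.633, 0.019, 0.012]
eef_pos: [515.9, 146.6, 138.6]
ee_rot: [0.774, 0.633, 0.02, 0.013]
eef_pos: [523.5, 147.9, 91.0]
ee_rot: [0.774, 0.632, 0.025, 0.014]
eef_pos: [522.5, 146.7, 88.5]
ee_rot: [0.775, 0.632, 0.022, 0.014]
eef_pos: [524.1, 146.7, 89.6]
ee_rot: [0.775, 0.632, 0.023, 0.014]
```

```bash
python3 st.py 518.5 146.2 -18; python3 -m handwheel '[[[0,-8,50],0,60]]'|sed -n 2,3p;  python3 st.py 518.5 146.2 -18
```

```text
pos [524.07 146.73  89.64] F [-0.08 -0.4  -0.21] mom [0.03 0.04 0.03] z [ 0.054  0.007 -0.998] yaw -0.2037 gap 59.6 t 8.4
tool delta [ -3.6 -10.9 107.2]
eef_pos: [524.3, 149.8, 43.0]
ee_rot: [0.775, 0.631, 0.029, 0.016]
pos [524.27 149.84  42.98] F [ 0.68 -0.46  0.33] mom [-0.01  0.08  0.01] z [ 0.065  0.011 -0.998] yaw -0.2056 gap 60.0 t 8.525
tool delta [-6.2 -8.7 60.4]
```

```bash
python3 -m handwheel '[[[-6,0,-50],0,60]]'>/dev/null; python3 st.py|cut -c1-140; python3 -m handwheel '[[[0,50,0],0,60]]'>/dev/null;  python3 st.py|cut -c1-140;python3 -m handwheel '[[[0,50,0],0,60]]'>/dev/null;  python3 st.py|cut -c1-140; python3 -m handwheel '[[[0,-55,0],0,60]]'>/dev/null;  python3 st.py|cut -c1-140; python3 -m handwheel '[[[0,-55,0],0,60]]'>/dev/null;  python3 st.py|cut -c1-140
```

```text
pos [510.61 141.31  78.75] F [ 0.65 -0.53  1.31] mom [-0.01  0.04 -0.03] z [ 0.036  0.002 -0.999] yaw -0.2027 gap 59.8 t 8.65
pos [558.85 132.7   82.75] F [ 1.76  0.91 -0.  ] mom [ 0.07 -0.11 -0.  ] z [ 0.035  0.003 -0.999] yaw -0.1991 gap 60.2 t 8.775
pos [609.24 122.62  85.86] F [ 0.49  1.19 -0.52] mom [ 0.05 -0.03 -0.01] z [ 0.036  0.003 -0.999] yaw -0.1986 gap 60.0 t 8.9
pos [571.65 133.32  88.29] F [-1.63  1.23 -1.57] mom [ 0.07  0.25 -0.06] z [ 0.06   0.008 -0.998] yaw -0.2085 gap 60.1 t 9.025
pos [519.23 145.09  86.93] F [-0.75  0.36 -0.49] mom [-0.02  0.14 -0.02] z [ 0.064  0.01  -0.998] yaw -0.2108 gap 59.9 t 9.15
```

```bash
cat > settle.py <<'E'
import sys
from h import *
for i in range(3): cams.grab_frame('wrist')
exec(open('st.py').read())
E
python3 settle.py;  python3 -m handwheel '[[[0,50,0],0,60]]'>/dev/null;  python3 settle.py; python3 -m handwheel '[[[0,-50,0],0,60]]'>/dev/null;  python3 settle.py
```

```text
pos [516.58 145.52  86.9 ] F [1.47 0.65 0.32] mom [-0.03 -0.01 -0.02] z [ 0.06   0.009 -0.998] yaw -0.206 gap 59.8 t 9.3
pos [570.7  133.93  91.66] F [-0.21  0.29 -1.2 ] mom [-0.04  0.11 -0.  ] z [ 0.067  0.009 -0.998] yaw -0.2103 gap 60.0 t 9.575
pos [519.59 144.74  88.93] F [0.45 0.79 0.51] mom [-0.04  0.04  0.06] z [ 0.065  0.009 -0.998] yaw -0.2081 gap 60.4 t 9.85
```

```bash
python3 -m handwheel '[[[0,0,40],0,60],[[0,0,-50],0,60],[[0,40,0],0,60]]'>/dev/null; python3 settle.py; python3 -m handwheel '[[[0,0,40],0,60],[[0,0,-50],0,60],[[0,0,0],0,60]]'>/dev/null; python3 settle.py
```

```text
pos [558.51 133.9   92.54] F [ 0.19 -0.13 -0.34] mom [-0.02  0.11  0.02] z [ 0.054  0.004 -0.999] yaw -0.211 gap 60.3 t 10.375
pos [551.65 132.35  93.26] F [-0.31 -0.08 -0.45] mom [ 0.    0.04 -0.  ] z [ 0.036 -0.001 -0.999] yaw -0.2104 gap 59.7 t 10.9
```

```bash
python3 -m handwheel '[[[0,0,40],0,60],[[0,0,-50],0,60],[[0,0,0],0,60]]'>/dev/null; python3 settle.py;  python3 -m handwheel '[[[0,0,40],0,60],[[0,0,-50],0,60],[[0,0,0],0,60]]'>/dev/null; python3 settle.py 517.5 146 -18
```

```text
pos [544.97 130.85  94.58] F [-0.07  0.43 -0.24] mom [-0.    0.03 -0.01] z [ 0.019 -0.006 -1.   ] yaw -0.2092 gap 60.0 t 11.425
pos [538.71 129.1   96.09] F [ 0.79 -1.63  0.2 ] mom [ 0.03 -0.03  0.01] z [ 0.003 -0.011 -1.   ] yaw -0.2085 gap 60.1 t 11.95
tool delta [ 13.3 -24.8 113.8]
```

```bash
python3 -m handwheel '[[[13,-25,30],-0.016,60]]'>/dev/null; python3 settle.py 517 145.8 -18;  python3 -m handwheel '[[[0,0,50],0,60]]'>/dev/null; python3 settle.py 517 145.8 -18
```

```text
pos [515.03 147.26  65.29] F [ 1.12 -0.4   1.03] mom [-0.03 -0.01 -0.02] z [-0.    -0.011 -1.   ] yaw -0.1898 gap 60.0 t 12.225
tool delta [-0.1  2.1 83.3]
pos [514.35 145.42  14.64] F [ 0.65 -0.28  0.07] mom [ 0.02 -0.   -0.02] z [-0.003 -0.013 -1.   ] yaw -0.1906 gap 60.1 t 12.5
tool delta [ 1.3  2.5 32.6]
```

```bash
python3 -m handwheel '[[[1,2,18],0,60]]'>/dev/null; python3 settle.py 517 145.8 -16;python3 - <<'E'
from h import *
c=cam('side');q=proj(c,[517,146,20])[0].astype(int);print(q);save(c,'side4.png',(q[0]-100,q[1]-75,200,150),3)
E
```

```text
pos [517.05 145.6   -3.04] F [-0.26  1.06  0.55] mom [ 0.03  0.03 -0.01] z [-0.002 -0.013 -1.   ] yaw -0.1911 gap 59.5 t 12.775
tool delta [ 0.4 -0.1 13. ]
[237 256]
```

View pics/side4.png

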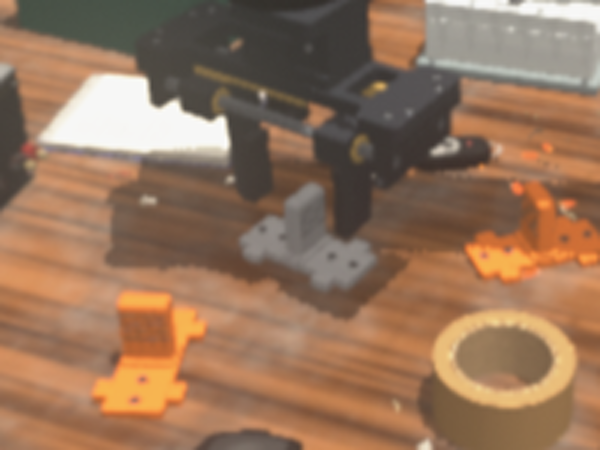

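The fingertips straddle the steel fin at about half its height, with mid-tip near crop (301,217). So the real tips sit about 30 mm behind the reported TCP. I'll go down another 12 mm and grip.

```bash
python3 -m handwheel '[[[0,0,12],0,40],[[0,0,0],0,5],[[0,0,0],0,5],[[0,0,0],0,5],[[0,0,0],0,5]]' 50 >/dev/null; python3 settle.py;python3 -m handwheel '[[[0,0,0],0,5]]'>/dev/null; python3 settle.py
```

```text
pos [517.84 145.88 -14.08] F [-1.01 -0.48  0.76] mom [0.04 0.15 0.05] z [ 0.    -0.012 -1.   ] yaw -0.1909 gap 11.5 t 13.6
pos [517.85 145.89 -14.09] F [ 0.37 -0.38 -0.73] mom [-0.    0.09  0.02] z [ 0.    -0.012 -1.   ] yaw -0.191 gap 11.3 t 13.875
```

```bash
python3 -m handwheel '[[[0,0,-20],0,5]]'>/dev/null; python3 settle.py;python3 -m handwheel '[[[0,0,-50],0,5],[[0,0,-50],0,5]]'>/dev/null; python3 settle.py;python3 -m handwheel '[[[-50,0,0],0,5],[[-55,0,0],0,5],[[-55,0,0],0,5],[[-50,0,0],0,5]]'>/dev/null; python3 settle.py 477 -157 100; python3 - <<'E'
from h import *
c=cam('wrist')
for l,z in(('block',0),('entry',45),('lips',56),('slot',45),('plunger',45)):
    for r in finder.pinpoint(l,c[0])[:2]:
        px=np.array(r['at'])*[560,420];print(l,round(r['p'],2),px.round(),onplane(c,px,z)[0].round(1))
save(c,'w5.png',k=1.3)
E
```

```text
pos [518.51 146.31   6.3 ] F [-0.38 -0.04 -2.29] mom [ 0.07  0.03 -0.06] z [ 0.002 -0.012 -1.   ] yaw -0.1911 gap 11.8 t 14.15
pos [517.28 147.15 104.72] F [-0.36  0.02 -1.42] mom [ 0.04  0.01 -0.02] z [-0.002 -0.013 -1.   ] yaw -0.191 gap 11.5 t 14.55
pos [474.77 -60.45 101.01] F [-0.11  0.83 -1.8 ] mom [ 0.06 -0.07  0.01] z [-0.009 -0.011 -1.   ] yaw -0.1866 gap 11.7 t 15.2
tool delta [-94.4  20.1   2. ]
entry 0.91 [276. 321.] [ 450.9 -149.7   45. ]
lips 0.8 [303. 325.] [ 472.7 -149.3   56. ]Traceback (most recent call last):
  File "<stdin>", line 4, in <module>
ValueError: it knows: block, entry, keeper, lips, loupe, pocket, slot, stick
```

```bash
python3 -m handwheel '[[[-45,0,-10],0,5],[[-50,0,0],0,5],[[-45,0,0],0,5]]'>/dev/null; python3 settle.py; python3 - <<'E'
from h import *
c=cam('wrist')
for l,z in(('block',0),('entry',45),('lips',56),('slot',45)):
    for r in finder.pinpoint(l,c[0])[:2]:
        px=np.array(r['at'])*[560,420];print(l,round(r['p'],2),px.round(),onplane(c,px,z)[0].round(1))
for r in finder.masks_of('block',c[0])[:1]:
    m=r['region']
    P=[boxp(-72.5,72.5,-40,40,0,5),boxp(-68,68,-30,30,0,61)]
    for a in(-.2,-.5): 
        x,f=fit(c,P,m,[477,-157,a]);print(r['p'],x,f)
save(c,'w5.png',k=1.3)
E
```

```text
pos [ 456.47 -188.26  112.91] F [ 0.21  1.23 -1.68] mom [ 0.11 -0.01  0.03] z [-0.003 -0.005 -1.   ] yaw -0.1641 gap 11.6 t 15.975
block 0.94 [301. 136.] [ 477.8 -144.8    0. ]
entry 0.71 [269. 158.] [ 452.2 -150.4   45. ]
lips 0.9 [303. 152.] [ 476.  -148.1   56. ]
slot 0.83 [299. 147.] [ 474.5 -146.3   45. ]
slot 0.26 [285. 257.] [ 450.8 -229.4   45. ]
0.86 [ 4.74161806e+02 -1.49053632e+02  6.80278694e-02] 0.07810235023498535
0.86 [ 4.74177776e+02 -1.49268389e+02  7.34689005e-02] 0.0779981017112732
```

View pics/w5.png

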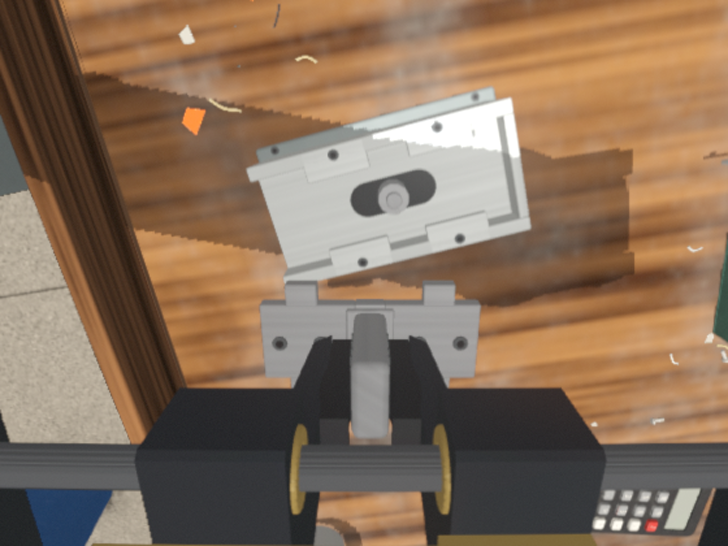

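```bash
python3 - <<'E'
from h import *
c=cam('wrist')
L=lambda px,z:onplane(c,np.array(px)/1.3,z)
P=L([[247,170],[287,282],[512,98],[530,229]],61);print(P.round(1))
a=P[:2].mean(0);b=P[2:].mean(0);d=b-a;yaw=np.arctan2(d[1],d[0]);print('len',np.hypot(*d[:2]),'yaw',yaw,'w',np.linalg.norm(P[0]-P[1]),np.linalg.norm(P[2]-P[3]))
u=d/np.linalg.norm(d);o=a+68*u;o[2]=0;print('origin',o)
s=L([[394,193]],45)[0];n=L([[394,200]],66.5)[0]
Rz=R.from_euler('z',yaw).as_matrix()
print('slot blk',Rz.T@(s-o),'nose blk',Rz.T@(n-o))
im=cv2.resize(c[0]['color'],None,fx=1.3,fy=1.3,interpolation=cv2.INTER_CUBIC)
def poly(p,col): cv2.polylines(im,[np.round(proj(c,np.array(p)@Rz.T+o)*1.3*8).astype(np.int32)],True,col,1,cv2.LINE_AA,3)
for sg in(1,-1):
    for x0,x1 in((-40,-8),(12,44)): poly([[x0,sg*18,61],[x1,sg*18,61],[x1,sg*26,61],[x0,sg*26,61]],(255,0,0))
poly([[-68,-26,45],[60,-26,45],[60,26,45],[-68,26,45]],(0,0,255))
poly([[-72.5,-40,0],[72.5,-40,0],[72.5,40,0],[-72.5,40,0]],(0,160,0))
cv2.imwrite('pics/w6.png',cv2.resize(im[60:400,150:600],None,fx=1.7,fy=1.7,interpolation=cv2.INTER_CUBIC)[:,:,::-1])
st=status.read_state();M=R.from_quat(st['ee_rot']).as_matrix();T=np.array(st['eef_pos'])
# keeper in hand: ears' far outer edges corners, plate top z = tool -20 ; intersect plane
w=T[2]+20
K=L([[262,300],[479,300],[286,282],[455,282]],w);print('keeper corners tool',((K-T)@M).round(1))
E
```

```text
[[ 406.3 -118.3   61. ]
 [ 413.4 -179.8   61. ]
 [ 539.2 -105.    61. ]
 [ 544.6 -170.8   61. ]]
len 132.50472121960976 yaw 0.08453627819014954 w 61.880118420125115 65.97538531654439
origin [ 477.62846252 -143.34051103    0.        ]
slot blk [-0.0729091  -0.64387449 45.        ] nose blk [-1.07355826 -0.35764751 66.5       ]
keeper corners tool [[ 17.5 -40.2 -20. ]
 [ 17.6  42.1 -20.2]
 [ 24.8 -30.7 -20. ]
 [ 24.9  32.6 -20.2]]
```

View pics/w6.png

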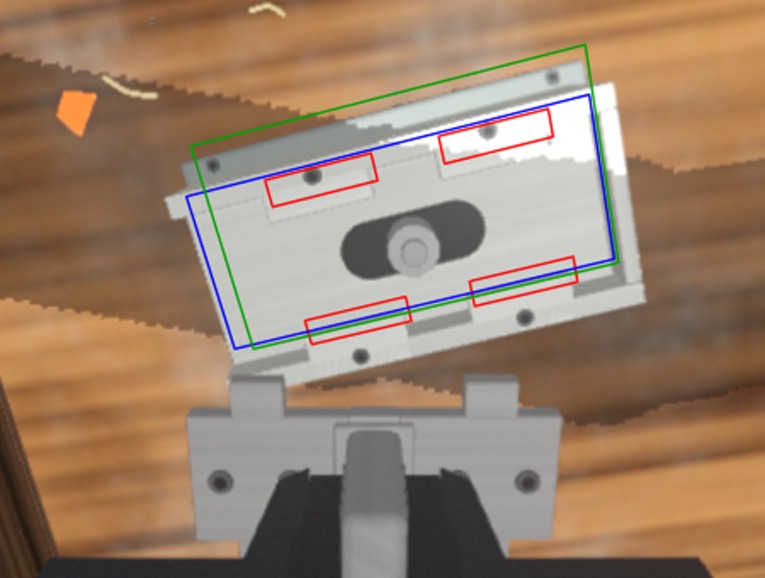

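```bash
python3 - <<'E'
from h import *
from scipy.optimize import least_squares
c=cam('wrist')
t=lambda p:(np.array(p,float)/1.7+[150,60])/1.3
A=[((-40,18,61),(268,222)),((-8,18,61),(378,193)),((12,18,61),(443,178)),((0,0,45),(413,239))]
S=[((-24,1,61),(312,176)),((28,1,61),(488,131)),((-24,-1,61),(360,356)),((28,-1,61),(525,317))]
px=t([b for _,b in A+S])
def res(v):
    x,y,a,k=v;Q=np.array([p for p,_ in A]+[(p[0],p[1]*k,p[2]) for p,_ in S],float)
    return (proj(c,Q@R.from_euler('z',a).as_matrix().T+[x,y,0])-px).ravel()
r=least_squares(res,[476,-149,.08,23]);x,y,a,k=r.x;print(r.x,r.fun.reshape(-1,2).round(1))
o=np.array([x,y,0]);Rz=R.from_euler('z',a).as_matrix()
n=onplane(c,t([(414,253)]),66.5)[0];print('nose blk',(Rz.T@(n-o)).round(1))
st=status.read_state();M=R.from_quat(st['ee_rot']).as_matrix();T=np.array(st['eef_pos']);print(T,'z',M[:,2])
ky=np.arctan2(M[1,1],M[0,1])
print('turn tool',ky-a)
e=Rz@[-24,0,45]+o;print('entry',e)
im=cv2.resize(c[0]['color'],None,fx=1.3,fy=1.3,interpolation=cv2.INTER_CUBIC)
def poly(p,col): cv2.polylines(im,[np.round(proj(c,np.array(p)@Rz.T+o)*1.3*8).astype(np.int32)],True,col,1,cv2.LINE_AA,3)
for sg in(1,-1):
    for x0,x1 in((-40,-8),(12,44)): poly([[x0,sg*18,61],[x1,sg*18,61],[x1,sg*26,61],[x0,sg*26,61]],(255,0,0))
poly([[-68,-26,45],[60,-26,45],[60,26,45],[-68,26,45]],(0,0,255))
cv2.imwrite('pics/w7.png',cv2.resize(im[60:400,150:600],None,fx=1.7,fy=1.7,interpolation=cv2.INTER_CUBIC)[:,:,::-1])
E
```

```text
[ 4.76256418e+02 -1.48330426e+02  8.27208146e-02  2.85284961e+01] [[ 1.2  0. ]
 [-1.3  1.4]
 [-0.6  0.8]
 [-0.1  0. ]
 [ 0.6 -0.9]
 [ 0.1 -0.4]
 [ 0.4 -0.9]
 [-0.5 -0.4]]
nose blk [-0.7 -0.1 66.5]
[ 457.12396134 -185.39098586  113.11685647] z [-0.0025406  -0.00387315 -0.99998927]
turn tool -0.2413856857095027
entry [ 452.33848431 -150.3134623    45.        ]
```

View pics/w7.png

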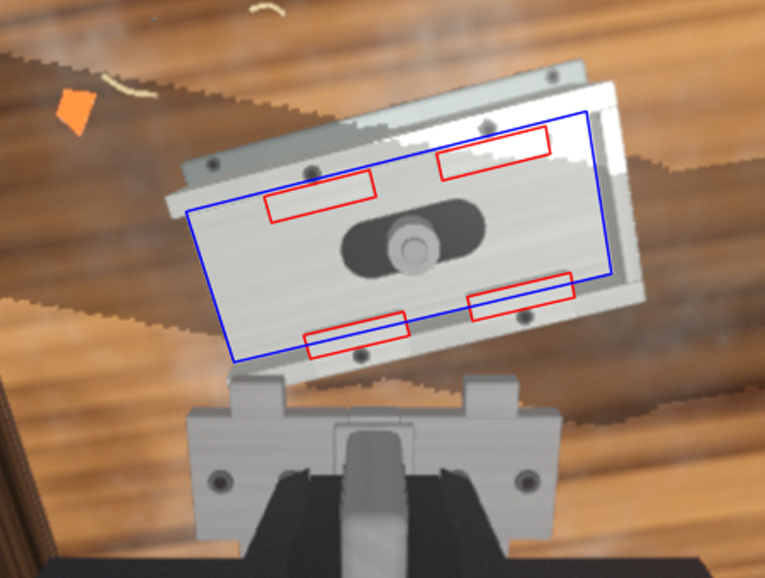

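```bash
python3 -m handwheel '[[[18,0,0],-0.12,5]]'>/dev/null; python3 settle.py; python3 -m handwheel '[[[15,0,10],-0.12,5]]'>/dev/null; python3 settle.py; python3 settle.py 451.5 -151.2 70
```

```text
pos [ 460.3  -166.47  113.06] F [ 0.21 -0.28 -1.56] mom [-0.04 -0.02  0.05] z [-0.002 -0.003 -1.   ] yaw -0.0377 gap 11.7 t 16.65
pos [ 460.46 -151.54  102.81] F [ 0.48  0.   -1.33] mom [-0.03 -0.03 -0.01] z [-0.003 -0.003 -1.   ] yaw 0.08 gap 11.7 t 16.925
pos [ 460.87 -152.65  103.25] F [-0.77 -0.41 -1.44] mom [ 0.02 -0.08  0.01] z [-0.002 -0.004 -1.   ] yaw 0.0789 gap 11.7 t 17.075
tool delta [ 2.3 -9.1 33.3]
```

```bash
python3 -m handwheel '[[[2,-9,22],-0.003,5]]'>/dev/null; python3 settle.py 451.5 -151.2 61;  python3 - <<'E'
from h import *
from scipy.optimize import least_squares
c=cam('wrist')
o=np.array([476.26,-148.33,0]);Rz=R.from_euler('z',.0827).as_matrix()
st=status.read_state();M=R.from_quat(st['ee_rot']).as_matrix();T=np.array(st['eef_pos'])
im=cv2.resize(c[0]['color'],None,fx=1.4,fy=1.4,interpolation=cv2.INTER_CUBIC)
def poly(q,col): cv2.polylines(im,[np.round(proj(c,q)*1.4*8).astype(np.int32)],True,col,1,cv2.LINE_AA,3)
B=lambda p:np.array(p,float)@Rz.T+o
for sg in(1,-1):
    for x0,x1 in((-40,-8),(12,44)): poly(B([[x0,sg*18,61],[x1,sg*18,61],[x1,sg*26,61],[x0,sg*26,61]]),(255,0,0))
out=[(-42,-16),(42,-16),(42,16),(32,16),(32,24),(20,24),(20,16),(-20,16),(-20,24),(-32,24),(-32,16),(-42,16)]
# keeper top outline in tool: keeper x->tool y, keeper y->tool x
poly(np.array([[y+.8,x+.95,-20] for x,y in out])@M.T+T,(0,0,255))
cv2.imwrite('pics/w8.png',im[:,:,::-1])
E
```

```text
pos [ 450.68 -152.09   81.02] F [ 0.65 -0.74 -1.35] mom [ 0.04 -0.04 -0.01] z [-0.004 -0.004 -1.   ] yaw 0.0801 gap 12.0 t 17.35
tool delta [ 0.9  1.  20. ]
```

View pics/w8.png

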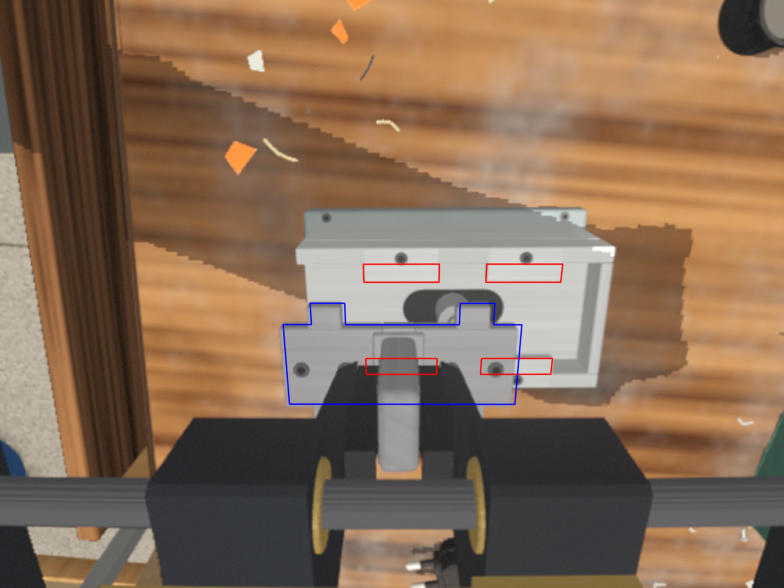

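The overlay of the plate outline (blue) sits on the held plate, and the lips fit the block. The remaining tool offset is about (0.9, 1.0) mm. I'll descend in small steps while watching the force.

```bash
python3 -m handwheel '[[[1,1,24],-0.002,5]]'>/dev/null; python3 settle.py 451.5 -151.2 33; python3 -m handwheel '[[[0,0,5],0,5]]'>/dev/null; python3 settle.py 451.5 -151.2 33
```

```text
pos [ 452.82 -151.13   57.63] F [-0.38  0.42 -1.86] mom [ 0.05  0.02 -0.  ] z [-0.003 -0.005 -1.   ] yaw 0.0822 gap 11.8 t 17.675
tool delta [ 0.1 -1.2 24.6]
pos [ 453.08 -151.3    53.  ] F [-0.78 -0.42 -1.74] mom [ 0.04  0.01 -0.05] z [-0.002 -0.005 -1.   ] yaw 0.0819 gap 11.8 t 17.95
tool delta [ 0.3 -1.5 20. ]
```

```bash
for i in 1; do python3 -m handwheel '[[[0,-1.5,6],0,5]]' 60 >/dev/null; python3 settle.py 451.5 -151.2 33; done;  python3 -m handwheel '[[[0,0,5],0,5]]'>/dev/null; python3 settle.py 451.5 -151.2 33
```

```text
pos [ 453.06 -151.42   47.3 ] F [1.78 0.62 2.18] mom [ 0.01 -0.59 -0.  ] z [ 0.001 -0.005 -1.   ] yaw 0.0821 gap 11.5 t 18.225
tool delta [ 0.4 -1.5 14.3]
pos [ 453.13 -151.45   42.4 ] F [0.17 0.07 3.63] mom [ 0.08 -0.18  0.04] z [ 0.001 -0.005 -1.   ] yaw 0.0823 gap 11.7 t 18.5
tool delta [ 0.4 -1.6  9.4]
```

```bash
python3 -m handwheel '[[[0,-1.5,5],0,5]]' >/dev/null; python3 settle.py 451.5 -151.2 33;  python3 -m handwheel '[[[0,0,4],0,5]]'>/dev/null; python3 settle.py 451.5 -151.2 33
```

```text
pos [ 453.06 -151.47   37.73] F [ 1.18 -0.27  5.54] mom [ 0.09 -0.55  0.01] z [ 0.004 -0.005 -1.   ] yaw 0.0826 gap 12.1 t 18.775
tool delta [ 0.4 -1.5  4.7]
pos [ 453.16 -151.49   34.02] F [0.29 0.18 6.63] mom [ 0.09 -0.16 -0.  ] z [ 0.004 -0.005 -1.   ] yaw 0.0827 gap 11.6 t 19.05
tool delta [ 0.4 -1.6  1. ]
```

```bash
python3 -m handwheel '[[[0,0,2],0,5]]' >/dev/null; python3 settle.py 451.5 -151.2 33;  python3 -m handwheel '[[[0,0,2],0,5]]'>/dev/null; python3 settle.py 451.5 -151.2 33
```

```text
pos [ 453.18 -151.48   32.41] F [-0.8   0.35  6.58] mom [ 0.12 -0.17 -0.02] z [ 0.004 -0.005 -1.   ] yaw 0.0828 gap 11.7 t 19.325
tool delta [ 0.4 -1.7 -0.6]
pos [ 453.29 -151.45   31.11] F [-1.25  0.39 10.49] mom [ 0.18 -0.01 -0.04] z [ 0.005 -0.006 -1.   ] yaw 0.083 gap 11.6 t 19.6
tool delta [ 0.4 -1.8 -1.9]
```

```bash
python3 -m handwheel '[[[0,4,-2],0,5]]' >/dev/null; python3 settle.py 475.5 -149.0 33;  python3 -m handwheel '[[[0,4,0],0,5]]'>/dev/null; python3 settle.py 475.5 -149.0 33
```

```text
pos [ 454.23 -151.5    33.25] F [-4.09  1.41  7.55] mom [0.09 0.64 0.03] z [-0.    -0.006 -1.   ] yaw 0.0824 gap 11.7 t 19.875
tool delta [ 0.7 21.4  0.2]
pos [ 454.35 -151.53   33.21] F [-4.29  1.02  7.53] mom [0.09 0.88 0.02] z [-0.007 -0.007 -1.   ] yaw 0.0817 gap 11.7 t 20.15
tool delta [ 0.8 21.3  0. ]
```

```bash
python3 -m handwheel '[[[0,7,0],0,5]]' >/dev/null; python3 settle.py 475.5 -149.0 33
```

```text
pos [ 456.92 -151.42   32.98] F [-5.21  0.63  6.74] mom [ 0.08  0.92 -0.  ] z [-0.015 -0.008 -1.   ] yaw 0.0808 gap 11.4 t 20.425
tool delta [ 0.9 18.7 -0.3]
```

```bash
python3 -m handwheel '[[[0,8,0],0,5]]' >/dev/null; python3 settle.py 475.5 -149.0 33
```

```text
pos [ 460.34 -151.11   32.63] F [-4.74  0.42  6.56] mom [ 0.11  1.09 -0.02] z [-0.024 -0.009 -1.   ] yaw 0.0802 gap 11.2 t 20.7
tool delta [ 0.9 15.3 -0.7]
```

```bash
python3 -m handwheel '[[[0,11,-0.5],0,5]]' >/dev/null; python3 settle.py 475.5 -149.0 33
```

```text
pos [ 467.59 -150.48   32.72] F [-3.97  0.22  6.68] mom [0.14 0.9  0.1 ] z [-0.031 -0.01  -0.999] yaw 0.0796 gap 11.4 t 20.975
tool delta [ 0.8  8.  -0.5]
```

```bash
python3 -m handwheel '[[[0,7,-0.5],0,5]]' >/dev/null; python3 settle.py 475.5 -149.0 33
```

```text
pos [ 470.43 -150.23   32.83] F [-4.5   0.46  7.23] mom [ 0.1   1.06 -0.02] z [-0.038 -0.01  -0.999] yaw 0.079 gap 11.5 t 21.25
tool delta [ 0.8  5.1 -0.4]
```

```bash
python3 -m handwheel '[[[0,6,-0.5],0,5]]' >/dev/null; python3 settle.py 475.5 -149.0 33
```

```text
pos [ 471.38 -150.1    33.01] F [-5.42  0.19  8.49] mom [ 0.18  1.26 -0.03] z [-0.048 -0.011 -0.999] yaw 0.0784 gap 11.4 t 21.525
tool delta [ 0.8  4.2 -0.2]
```

```bash
python3 -m handwheel '[[[0,6,-1.5],0,5]]' >/dev/null; python3 settle.py 475.5 -149.0 33
```

```text
pos [ 475.08 -149.61   34.  ] F [-4.63  1.11  4.01] mom [ 0.18  0.98 -0.04] z [-0.052 -0.011 -0.999] yaw 0.0782 gap 11.6 t 21.8
tool delta [0.6 0.5 1. ]
```

```bash
python3 -m handwheel '[[[0,5,0],0,5]]' >/dev/null; python3 settle.py 475.5 -149.0 33
```

```text
pos [ 476.11 -149.56   33.53] F [-6.75  0.92  7.19] mom [0.15 1.42 0.04] z [-0.059 -0.012 -0.998] yaw 0.0776 gap 11.3 t 22.075
tool delta [ 0.6 -0.5  0.6]
```

```bash
python3 -m handwheel '[[[0,-5,0],0,5]]' >/dev/null; python3 settle.py 475.5 -149.0 33;python3 -m handwheel '[[[0,-5,0],0,5]]' >/dev/null; python3 settle.py 475.5 -149.0 33
```

```text
pos [ 473.43 -149.66   34.24] F [1.73 0.85 3.96] mom [ 0.19 -0.6  -0.03] z [-0.055 -0.012 -0.998] yaw 0.078 gap 11.3 t 22.35
tool delta [0.5 2.2 1.1]
pos [ 472.62 -149.67   34.8 ] F [5.19 1.35 1.56] mom [ 0.11 -1.57  0.  ] z [-0.047 -0.011 -0.999] yaw 0.0787 gap 11.4 t 22.625
tool delta [0.5 3.  1.7]
```

```bash
python3 -m handwheel '[[[0,-8,0],0,5]]' >/dev/null; python3 settle.py 475.5 -149.0 33
```

```text
pos [ 472.16 -149.58   35.47] F [ 9.85  0.77 -4.14] mom [ 0.04 -2.74  0.02] z [-0.032 -0.009 -0.999] yaw 0.08 gap 11.4 t 22.9
tool delta [0.3 3.5 2.4]
```

```bash
python3 -m handwheel '[[[0,3,0.7],0,5]]' >/dev/null; python3 settle.py;python3 -m handwheel '[[[0,0,0],0,16],[[0,0,0],0,24],[[0,0,0],0,30],[[0,0,0],0,30]]' 20 >/dev/null; python3 settle.py
```

```text
pos [ 473.71 -149.66   34.51] F [-0.32  0.39  4.55] mom [0.02 0.15 0.  ] z [-0.035 -0.01  -0.999] yaw 0.0796 gap 11.4 t 23.175
pos [ 471.34 -150.04   33.66] F [-1.32  1.15  0.37] mom [ 0.03 -0.01 -0.07] z [-0.039 -0.01  -0.999] yaw 0.0789 gap 30.0 t 23.825
```

```bash
python3 -m handwheel '[[[0,0,-20],0,30]]' >/dev/null; python3 settle.py;python3 -m handwheel '[[[0,0,-40],0,30],[[-10,0,-50],0,30],[[-30,0,-20],0,30]]' >/dev/null; python3 settle.py
python3 - <<'E'
from h import *
c=cam('wrist')
P=[boxp(-42,42,-16,16,45,51),boxp(-6,6,-14,14,45,91)]
for l,z in(('pocket',47),('slot',45),('keeper',47)):
    for r in finder.pinpoint(l,c[0])[:2]:
        px=np.array(r['at'])*[560,420];w=onplane(c,px,z)[0];print(l,round(r['p'],2),px.round(),(R.from_euler('z',-.0827).as_matrix()@(w-[476.26,-148.33,0])).round(1))
q=proj(c,[476,-148,60])[0].astype(int);print(q);a=np.clip(q-[130,100],0,[300,220]);save(c,'w9.png',(int(a[0]),int(a[1]),260,200),3)
E
```

```text
pos [ 472.8  -149.97   54.07] F [ 0.05  0.69 -1.21] mom [ 0.06 -0.06  0.08] z [-0.037 -0.01  -0.999] yaw 0.0787 gap 29.6 t 24.1
pos [ 477.69 -189.15  162.16] F [-0.13 -0.53  0.51] mom [ 0.   -0.04 -0.01] z [-0.045 -0.009 -0.999] yaw 0.0775 gap 29.8 t 24.625
pocket 0.79 [292. 146.] [-0.3 -3.4 47. ]
keeper 0.95 [291. 144.] [-1.2 -1.6 47. ]
[291 143]
```

View pics/w9.png

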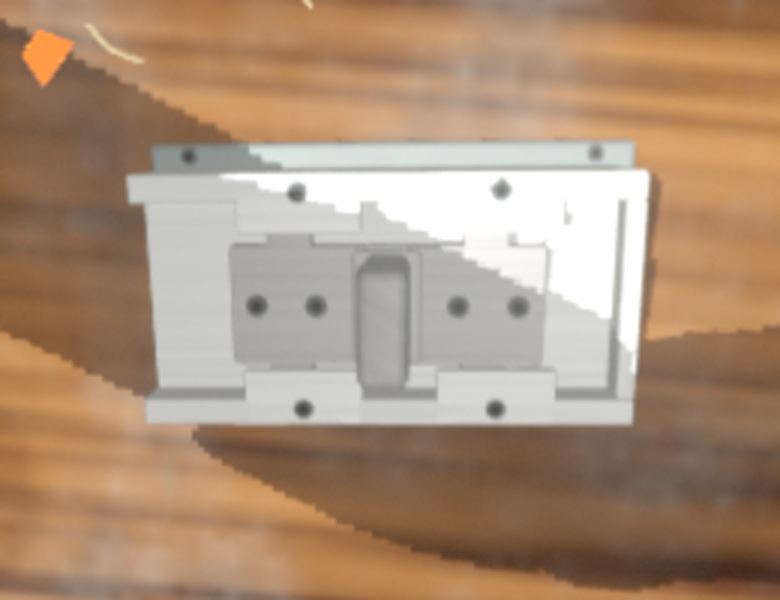

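The picture shows the plate in the channel with its ears under all four lips. The fin is at crop (383,320), about −1 mm along the block, which matches the plunger position I measured. The gripper is clear, so I'm handing in.

```bash
python3 -c "
from h import *
print(job_done(), status.read_state()['time_s'])"
```

```text
the job is handed in; nothing more can be done
the job is handed in; nothing more can be done
```

The steel keeper plate is locked in the block, and the job was handed in at about 25 s. The hand-in gives no verdict, so the checks below are mine.

**What I did**
- I pressed the plate down at the entry until it touched the floor. The force on the block was about 12 N there, which is the highest vertical load I saw.
- I raised it about 2 mm and slid it home in small steps until it clicked at roughly 22 mm.
- Then I let go and backed off.

**Last checks**
- **Lock:** the plate moved about 3.5 mm back and forth, against 3 mm of nominal pocket play. It then held against a 10 N pull backwards with under 0.5 mm of movement.
- **Position:** the final wrist picture shows all the ears under the lips. The plate centre is about 1 mm before the block's origin, matching the nose at −0.7 mm that I measured beforehand.
- **Force:** readings on the block stayed well under 30 N. The tool force was near zero after release.

**What failed or disagreed**
- **First grasp:** it closed on air, because the real fingertips sit about 30 mm short of the reported tool point. I found this from the pictures and corrected for it.
- **Tool tilt:** the tool drifted to about 0.07 rad of tilt. I removed it before the second grasp, and it crept back to about 0.06 rad while sliding, with no visible effect.
- **Plunger travel:** I could not read it directly, so the lock rests on the pull test and the picture.
- **Loupe and fob:** I kept clear of them but did not measure them again at the end.

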